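# Slide the hub board home and latch it

### The job

With a fingertip, push the plywood hub board gently by its blue push bar along the green rails towards the red latch until you feel it drop into its locating notches, and do not ram it once it is down. Then push the red latch bar round until it lies fully across the front edge of the board, at its stop. Never pick the board up or tip it, and leave the other things on the bench where they are.

Things in the scene. Friction and masses are not known exactly. Their poses are not given: they have to be found in the camera images.
- rail_bed: Fixed green rail bed on the bench, 150 mm wide (x), 420 mm long (y), origin at the centre of its underside. The board slides along its y axis towards +y, where the latch post stands. Steel tracks, tops 30 mm up, and green side fences (inner faces at x = +-64 mm, tops 50 mm up) run from y = -200 to +150 mm. Between the rails (|x| under 24 mm) is only a 6 mm base plate.
- seat (a point): Where the board's origin comes to rest: x = 0, y = +70 mm of the rail bed, 22 mm above the bench (+-2.5 mm along the rails). There its four 16 mm long feet drop together into four notches in the tracks, 21 mm long, 8 mm deep, with yellow floors; the notches' square ends then stop it. The fences leave it 2 mm play each side.
- hub_board: Loose plywood board, 124 mm wide (x), 130 mm long (y), 0.44 to 0.69 kg, a bicycle hub fixed on it. Origin at its centre at the soles of its feet; axes as the rail bed's. The plate spans 12 to 24 mm above the origin, the hub tops out at 66 mm. Its origin is 30 mm above the bench while sliding (friction 2 to 10 N), 22 mm once dropped. It starts 100 to 180 mm short of the notches.
- push_face (a point): Centre of the board's flat upright rear face at its -y end, 65 mm behind the board's origin and 30 mm above it. The face is the plate's edge and the blue push bar (100 mm wide) on it, and spans 12 to 54 mm above the board's origin. Push here towards the rail bed's +y.
- latch (a joint): Angle of the red latch bar about its upright pivot at x = -20, y = +180 mm of the rail bed. At 0 the bar points to the bed's -x; it grows anticlockwise seen from above; at 1.57 it points to -y, over the front edge of the seated board; stop at 1.6 rad. It starts open, at 0 to 0.3. Turns by about 1.5 N at its tab and stays where it is left.
- latch_tab (a point): Centre of the upright tab at the end of the red latch bar, 59 mm from the pivot. The tab is 12 mm along the bar, 18 mm across it, 57 to 87 mm above the bench (this point: 72 mm). The bar is 8 mm thick, underside 49 mm up: it passes 3 mm over the board once dropped and is blocked by it before.
- socket: Dark steel socket, 28 mm wide, 52 mm high, origin at its foot, upright on the robot's side of the rails; stands apart from the job, to be left alone
- grease_jar: Jar with a red lid, 56 mm wide, 60 mm high, origin at its foot, on the robot's side of the rails; stands apart from the job, to be left alone
- lockring: Brass ring, 44 mm wide, 12 mm high, origin at its underside, on the robot's side of the rails; stands apart from the job, to be left alone
- screwdriver: Screwdriver with a yellow handle lying beyond the rails, origin in it at bench level; stands apart from the job, to be left alone
- wrench: Steel wrench lying on the bench to the right, origin in it at bench level; stands apart from the job, to be left alone
- oil_bottle: Orange bottle with a white cap, 50 mm wide, 140 mm high, origin at its foot, on the bench to the left; stands apart from the job, to be left alone
Things that resemble listed ones, but are neither listed nor needed, are in the scene too. Several things have the shape of the hub_board; the one meant has the colours described above.

How it is judged:
On the way:
1. the board has dropped into its notches, the latch still open (z of hub_board in the frame of rail_bed between 0.018 and 0.0255 m and y of hub_board in the frame of rail_bed between 0.063 and 0.077 m and angle between hub_board's own z axis and vertical below 0.06 rad and value of joint latch below 0.6 rad), for 0.2 s.
At the end, for the whole second after the job is handed in: The board rests in all four notches (its origin less than 25.5 mm above the bench, within 7 mm of the notched place along the rails, level within 0.06 rad) and the latch is turned to more than 1.25 rad, both at rest (z of hub_board in the frame of rail_bed between 0.018 and 0.0255 m and y of hub_board in the frame of rail_bed between 0.063 and 0.077 m and angle between hub_board's own z axis and vertical below 0.06 rad and value of joint latch above 1.25 rad and linear speed of hub_board below 0.02 m/s and velocity of joint latch between -0.05 and 0.05 rad/s); the robot touches nothing.
It fails at once if the board is lifted more than 10 mm off its tracks (z of hub_board in the frame of rail_bed above 0.04 m).
It fails at once if the board is tipped by more than 0.2 rad (angle between hub_board's own z axis and vertical above 0.2 rad).
It fails at once if the board is rammed: pushed with more than 60 N (contact force between the fingers and hub_board above 60 N).
It fails at once if one of the other things on the bench is moved by more than 30 mm or knocked over (distance of any of socket, grease_jar, lockring, screwdriver, wrench, oil_bottle from where it was at the start of the episode above 0.03 m or angle between any of socket, grease_jar, oil_bottle's own z axis and vertical above 0.5 rad).
It also fails if it takes over 54 s, if anything falls off the work surface, if the arm or the gripper's body presses on something with over 40 N, if the wrist force passes 120 N, or if a joint passes its speed limit or range.

### The arm

A 7-joint arm with a two-finger parallel gripper is mounted at the origin on the work surface. World frame = base frame: x ahead of the robot, y to its left, z up, the work surface at z = 0. Lengths are in m, angles in rad, forces in N, time in s.
With the tool pointing down it reaches from about 0.35 to 0.775 m from the base axis. Payload 3.1 kg.
Tool frame: the origin (TCP) lies between the finger pads; the fingertips stand 8 mm ahead of it and the grasp point (between the pads) lies 11 mm behind it; z points along the fingers, y is the line along which they close (so a half turn about z gives the same grasp; the last joint's range is limited). The gripper opens to 85 mm and grips with 20 to 120 N. Pads are 22 mm wide; open, the fingers measure 114 mm over their backs; the gripper's body (76 mm by 85 mm) begins 54 mm behind the grasp point. The pads swing forward as they close: fully open they stand 13 mm farther back than shut.
Start: joints at [-0.042, 0.311, 0.014, 1.512, -0.004, 1.319, -0.027], TCP at [0.55, 0, 0.239] pointing down, gripper open.
Joint ranges: [-2.7, 2.7], [-0.3, 1.91], [-1.27, 1.3], [0.12, 2.57], [-1.44, 4.58], [0.2, 2.03], [-3.05, 3.05]. Speed limits (rad/s): [2.79, 2.79, 3.14, 3.14, 3.14, 3.14, 3.14].

### API

Orientations are given as a unit quaternion [w, x, y, z].
In Python, from cell import r gives the robot as it stands.
- The arm moves only by the tool drive_tool, never from a script. Its argument "deltas" is one flat list of numbers, 7 for each row, row after row: the closure, from 0 (fully open) to 1 (shut), then the shift along the tool's x, y, z in m, then the turn, a rotation vector about the tool's x, y, z in degrees. In form: [jaw, x, y, z, rx, ry, rz, jaw, x, y, z, rx, ry, rz, ...]. A call has 1 to 20 rows; each row is the pose to reach, as a shift and turn from the pose commanded when the call began, along the tool's axes at that moment; what a row does not reach only later rows make up. A row lasts 1/8 s, in which the tool goes at most 62.5 mm and 10.7 degrees, less where a joint would pass 70% of its speed; a pose out of reach is approached as far as the arm can. A call with a gripper value outside its range is refused whole. The fingers move at their own pace and stop on an object; "newtons" is the grip in N (left out, the last holds). Time passes only in rows, so rows that repeat a pose let the fingers close. It gives the time, the measured TCP pose, the force, the opening and the grip force at its end, in the units of the state.
- r.sense(): the state, without advancing time (a new reading comes with each control period).
- r.capture(name): name is "scene" or "side" or "wrist"; returns the picture (420x560x3 uint8, blue, green, red); there is no depth.
- r.get_calibration(name): a dict with "fx", "fy", "cx", "cy" (pixels), "rvec" (rotation vector, rad) and "tvec" (3), from world to camera coordinates, as OpenCV has them. Camera axes: x right, y down, z forward; pixel columns grow to the right and rows downward; lengths in m; the calibration is good to about 2 mm. A picture is of the moment at which its call begins: read the wrist's pose just before it. get_calibration takes no time and is no camera call; for the wrist camera it gives the pose at the moment of the call.
- r.job_done(): hands the job in; it is judged then, once.
The state is a dict: "t": time; "joints": joint angles; "joint_velocities": joint speeds; "joint_torque": joint torques, N m; "tool_pos": TCP position; "tool_rot": TCP orientation; "force": force on the tool from outside, world axes, zero at the start; "torque": the same for the moment, N m; "finger_gap": finger opening in m; "finger_force": force on a finger pad.
Only numpy, scipy, OpenCV 4.12 (cv2) and the standard library are available. Lean on these libraries where they do the work, as an engineer would, in place of code of your own. Each camera call takes 0.05 s, during which the arm holds its last target. There are 200 camera calls.

## Working session

There is one attempt and no reset: what is moved stays moved. The work goes in short steps, Python scripts to look and compute and a tool call to move; the robot and the scene stay as the last step left them, time stands still between calls to the robot, and variables do not carry over. Pictures are saved under pics/ and viewed, at most 10 in all, crops included, and the job is handed in when it is done.

Besides the shell and the picture viewer there is one more tool, called after ">>>" as a command line: name --argument value ..., lists and objects as JSON in quotes. drive_tool: Moves the arm, as the interface text tells. Its arguments: {"type":"object","properties":{"deltas":{"type":"array","items":{"type":"number"}},"newtons":{"type":"number"}},"required":["deltas"]}

```bash
mkdir -p pics; ls; python3 - <<'E'
from cell import r
import cv2,numpy as np
for n in("scene","side"):
    cv2.imwrite(f"pics/{n}0.png",r.capture(n))
    c=r.get_calibration(n);R=cv2.Rodrigues(np.array(c["rvec"]))[0];print(n,c["fx"],-R.T@np.array(c["tvec"]).ravel())
s=r.sense();print(s["t"],s["tool_pos"],s["tool_rot"])
E
```

```text
pics
scene 407.39194194061054 [ 0.99632195 -0.40041266  0.82056305]
side 405.3545608057647 [-0.0702544   0.56570612  0.57062346]
0.1 [5.49378853e-01 3.81258407e-05 2.38330235e-01] [-0.00072699  0.70707293  0.70713982 -0.00078616]
```

View pics/scene0.png

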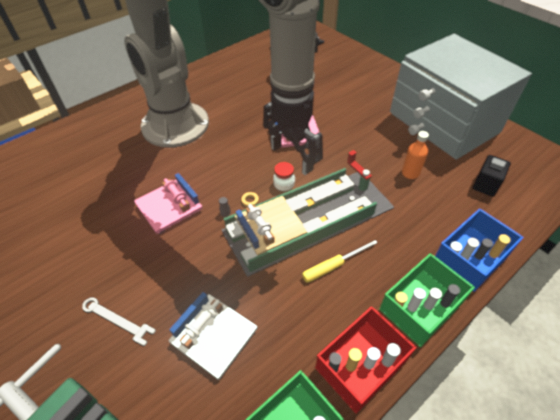

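View pics/side0.png

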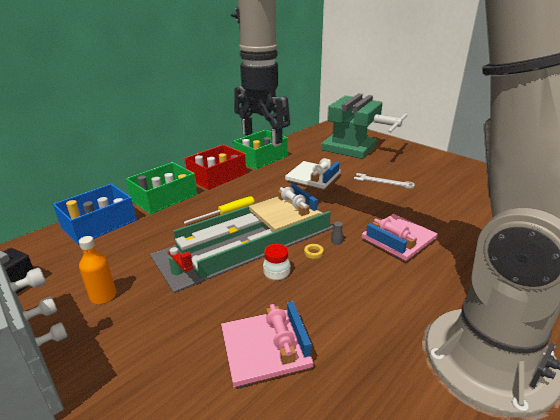

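Scene view: the bed runs from about (235,240) to (390,205), with the plywood board and blue bar at (248,232) and the red latch at (355,165). In the side view the red latch is at (180,260) and the blue bar is hidden behind the hub at about (310,198). Next I'll enlarge crops of both.

```bash
cat > h.py <<'E'
import cv2,numpy as np
from cell import r
def ray(c,u,v,z):
    K=np.array([[c["fx"],0,c["cx"]],[0,c["fy"],c["cy"]],[0,0,1]]);d=c.get("dist",np.zeros(5))
    R=cv2.Rodrigues(np.array(c["rvec"]))[0];o=-R.T@np.array(c["tvec"]).ravel()
    w=R.T@np.linalg.inv(K)@np.array([u,v,1.]);return o+w*(z-o[2])/w[2]
def proj(c,P):
    K=np.array([[c["fx"],0,c["cx"]],[0,c["fy"],c["cy"]],[0,0,1]])
    return cv2.projectPoints(np.array(P,float).reshape(-1,1,3),np.array(c["rvec"]),np.array(c["tvec"]),K,None)[0][:,0]
E
python3 - <<'E'
from h import *
a=cv2.imread("pics/scene0.png")[140:280,210:410];b=cv2.imread("pics/side0.png")[170:300,140:340]
cv2.imwrite("pics/a.png",cv2.resize(a,None,fx=4,fy=4,interpolation=2));cv2.imwrite("pics/b.png",cv2.resize(b,None,fx=4,fy=4,interpolation=2))
E
```

```text
(no output)
```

View pics/a.png

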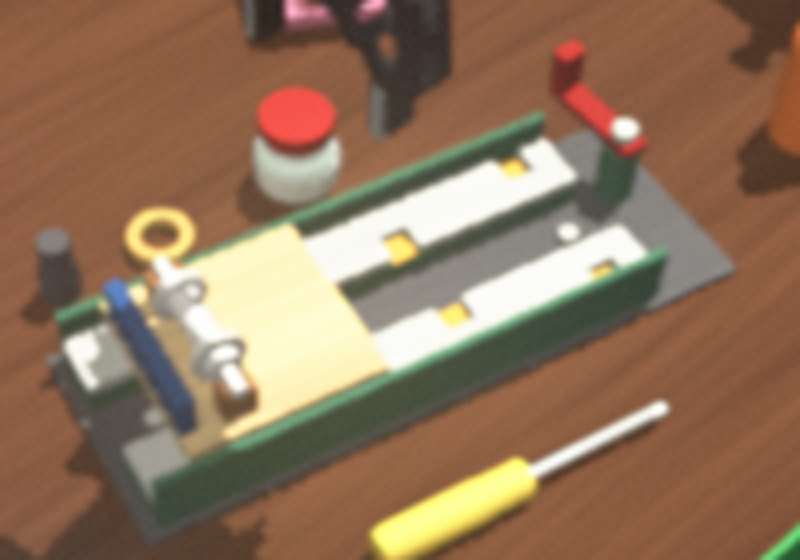

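View pics/b.png

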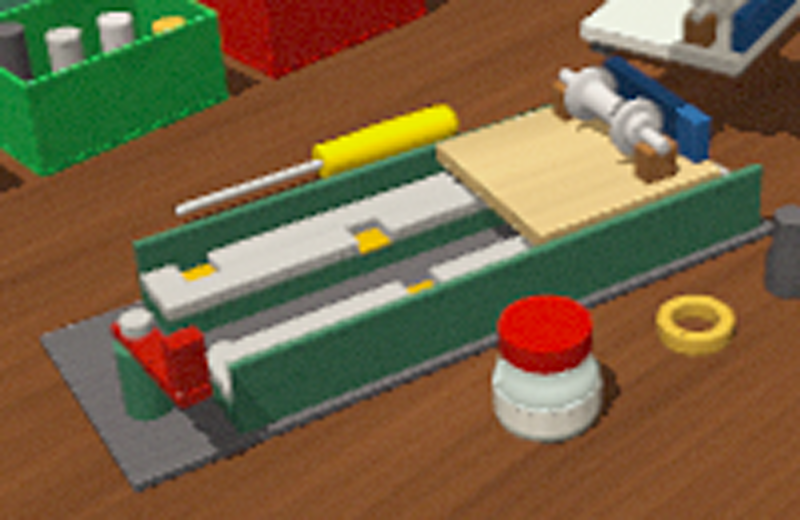

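Crop a (scale 4, offset 210,140) shows bed-plate corners at (735,268) and (150,540), board front-top corners at (293,225) and (385,370), blue bar top from (115,285) to (185,405), and tab top at (570,48). Crop b (offset 140,170) shows bed corners at (40,335) and (135,490), and the tab at (185,360).

```bash
python3 - <<'E'
from h import *
from scipy.optimize import least_squares
A=r.get_calibration("scene");B=r.get_calibration("side")
pa=lambda u,v:(210+u/4,140+v/4); pb=lambda u,v:(140+u/4,170+v/4)
obs=[(A,pa(735,268),(.075,.21,.006)),(A,pa(150,540),(.075,-.21,.003)),(B,pb(40,337),(.075,.21,.006)),(B,pb(137,487),(-.075,.21,.004)),
(A,pa(663,252),(.068,.15,.05)),(A,pa(543,118),(-.068,.15,.05)),(A,pa(60,318),(-.068,-.2,.05)),(B,pb(135,242),(.068,.15,.05)),(B,pb(235,365),(-.068,.15,.05)),(B,pb(760,168),(-.068,-.2,.05))]
def W(q,P):
    c,s=np.cos(q[2]),np.sin(q[2]);return np.array([q[0]+c*P[0]-s*P[1],q[1]+s*P[0]+c*P[1],P[2]])
f=lambda q:np.ravel([proj(c,W(q,P))[0]-np.array(p) for c,p,P in obs])
s=least_squares(f,[.6,0,-.2],loss="soft_l1");q=s.x;print(q,np.degrees(q[2]));print(f(q).reshape(-1,2).round(1).tolist())
np.save("q.npy",q)
def inv(w):
    c,s=np.cos(q[2]),np.sin(q[2]);d=w[:2]-q[:2];return np.array([c*d[0]+s*d[1],-s*d[0]+c*d[1]]).round(4)
for n,c,p,z in [("front",A,pa(293,225),.054),("front",A,pa(385,370),.054),("frontB",B,pb(437,150),.054),("frontB",B,pb(530,240),.054),
("barA",A,pa(115,285),.084),("barA",A,pa(185,405),.084),("barB",B,pb(710,118),.084),("barB",B,pb(615,60),.084),("tabA top",A,pa(570,48),.087),("tabB",B,pb(185,335),.087),("tabBbot",B,pb(188,402),.049),("pivA",A,pa(626,126),.064),("pivB",B,pb(137,320),.064)]:
    w=ray(c,*p,z);print(n,w.round(4),inv(w))
for n,P in [("start -y end",(0,-.2,.05)),("seat",(0,.07,.022)),("pivot",(-.02,.18,.05))]:print(n,W(q,P).round(4))
E
```

```text
[ 0.55177687  0.05814124 -0.20960885] -12.00970255480292
[[0.2, -0.7], [-0.4, 1.3], [-0.1, -1.0], [-0.2, -0.3], [0.5, -0.9], [-0.7, -1.6], [-1.3, -0.7], [-0.2, -0.1], [-1.0, -0.1], [0.2, -1.3]]
front [0.4864 0.0289 0.054 ] [-0.0579 -0.0422]
front [ 0.6058 -0.0037  0.054 ] [ 0.0657 -0.0493]
frontB [0.5949 0.0081 0.054 ] [ 0.0526 -0.0399]
frontB [0.4822 0.0381 0.054 ] [-0.0639 -0.0341]
barA [ 0.473 -0.096  0.084] [-0.045  -0.1671]
barA [ 0.5663 -0.1179  0.084 ] [ 0.0508 -0.1691]
barB [ 0.4648 -0.098   0.084 ] [-0.0526 -0.1708]
barB [ 0.5576 -0.1136  0.084 ] [ 0.0414 -0.1668]
tabA top [0.5118 0.2463 0.087 ] [-0.0783  0.1757]
tabB [0.5101 0.2455 0.087 ] [-0.0798  0.1745]
tabBbot [0.5085 0.2506 0.049 ] [-0.0823  0.1792]
pivA [0.5707 0.2398 0.064 ] [-0.0193  0.1816]
pivB [0.5665 0.2401 0.064 ] [-0.0235  0.181 ]
start -y end [ 0.5102 -0.1375  0.05  ]
seat [0.5663 0.1266 0.022 ]
pivot [0.5697 0.2384 0.05  ]
```

The two views agree: bed at (0.552, 0.058), yaw -12.0°, board y ≈ -0.106, so about 176 mm to go. The rear face is at bed y ≈ -0.171 and the latch is at ≈ 0.05 rad. I'll close the gripper and come down behind the push bar.

>>> drive_tool --deltas '[1,-0.04,-0.01,0,0,0,4,1,-0.08,-0.02,0,0,0,8,1,-0.12,-0.03,0,0,0,12,1,-0.152,-0.042,0,0,0,12,1,-0.152,-0.042,0.03,0,0,12,1,-0.152,-0.042,0.06,0,0,12,1,-0.152,-0.042,0.09,0,0,12,1,-0.152,-0.042,0.11,0,0,12,1,-0.152,-0.042,0.13,0,0,12,1,-0.152,-0.042,0.15,0,0,12,1,-0.152,-0.042,0.165,0,0,12,1,-0.152,-0.042,0.18,0,0,12,1,-0.152,-0.042,0.18,0,0,12,1,-0.152,-0.042,0.18,0,0,12]'

```text
t: 1.85
tool_pos: [0.5086, -0.1522, 0.0598]
tool_rot: [0.0, 0.777, 0.629, 0.0]
force: [0.8, -0.3, 0.1]
finger_gap: -0.0001
finger_force: 0.0
```

```bash
python3 - <<'E'
from h import *
a=r.capture("scene")[140:290,190:390];b=r.capture("side")[130:280,200:360]
cv2.imwrite("pics/c.png",np.hstack([cv2.resize(x,(400,450),interpolation=2) if 0 else cv2.resize(x,None,fx=2.2,fy=3*2.2/3,interpolation=2) for x in (a,b)]))
s=r.sense();print(s["t"],s["tool_pos"],s["tool_rot"],s["force"],s["finger_gap"])
E
```

```text
1.95 [ 0.50880816 -0.15222339  0.06011144] [7.64747826e-04 7.77132662e-01 6.29336114e-01 5.44708332e-04] [-0.05323744  0.04378906  0.08452562] 5.2214045089600766e-05
```

View pics/c.png

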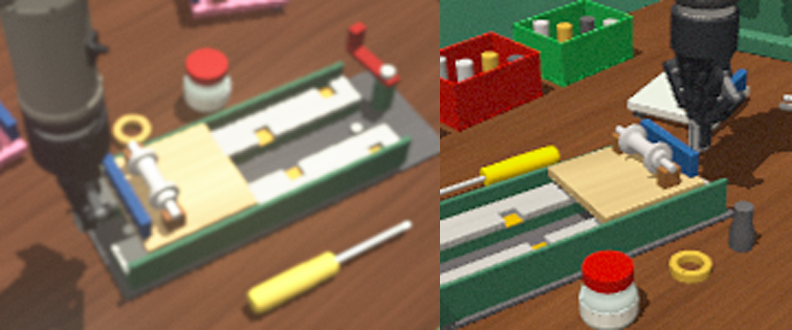

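The closed fingertip is behind the blue bar at about (110,215) in the left half, clear of the socket and ring. Now I'll push slowly.

>>> drive_tool --deltas '[1,0.01,0,0,0,0,0,1,0.018,0,0,0,0,0,1,0.022,0,0,0,0,0,1,0.026,0,0,0,0,0,1,0.03,0,0,0,0,0,1,0.034,0,0,0,0,0,1,0.038,0,0,0,0,0,1,0.042,0,0,0,0,0,1,0.046,0,0,0,0,0,1,0.05,0,0,0,0,0]'

```text
t: 3.2
tool_pos: [0.5184, -0.1029, 0.0593]
tool_rot: [0.0, 0.777, 0.629, -0.0]
force: [-1.1, -1.9, -0.1]
finger_gap: -0.0005
finger_force: 1.4
```

>>> drive_tool --deltas '[1,0.005,0,0,0,0,0,1,0.01,0,0,0,0,0,1,0.015,0,0,0,0,0,1,0.02,0,0,0,0,0,1,0.025,0,0,0,0,0,1,0.03,0,0,0,0,0,1,0.035,0,0,0,0,0,1,0.04,0,0,0,0,0,1,0.045,0,0,0,0,0,1,0.05,0,0,0,0,0,1,0.055,0,0,0,0,0,1,0.06,0,0,0,0,0,1,0.065,0,0,0,0,0,1,0.07,0,0,0,0,0,1,0.075,0,0,0,0,0,1,0.08,0,0,0,0,0,1,0.085,0,0,0,0,0,1,0.09,0,0,0,0,0,1,0.095,0,0,0,0,0,1,0.1,0,0,0,0,0]'

```text
t: 5.7
tool_pos: [0.5392, -0.0049, 0.0593]
tool_rot: [-0.0, 0.777, 0.629, -0.0]
force: [-0.8, -3.0, 1.1]
finger_gap: 0.0003
finger_force: 1.5
```

```bash
python3 - <<'E'
from h import *
q=np.load("q.npy");c,s=np.cos(q[2]),np.sin(q[2])
a=r.capture("scene")[120:270,210:410];b=r.capture("side")[150:300,140:340]
cv2.imwrite("pics/d.png",np.hstack([cv2.resize(x,None,fx=2,fy=2,interpolation=2) for x in (a,b)]))
S=r.sense();d=S["tool_pos"][:2]-q[:2];print(S["t"],S["tool_pos"],S["force"],"bed",c*d[0]+s*d[1],-s*d[0]+c*d[1])
E
```

```text
5.8 [ 0.53945392 -0.00371093  0.05929488] [ 0.51480249 -1.48626828 -0.07603249] bed 0.0008168009131467487 -0.0630624963903736
```

View pics/d.png

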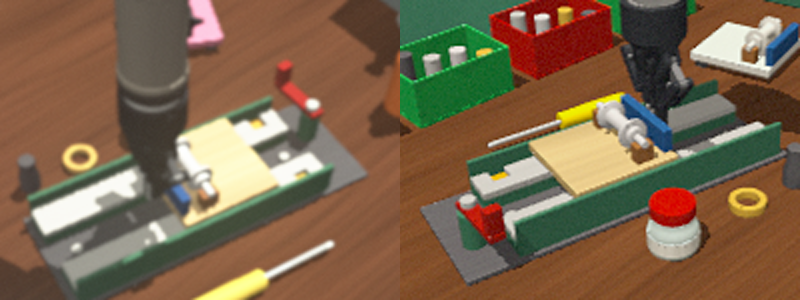

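The board slides level with the finger on the bar. About 55 mm remains, so I'll do 45 mm now and then fine steps.

>>> drive_tool --deltas '[1,0.005,0,0,0,0,0,1,0.01,0,0,0,0,0,1,0.015,0,0,0,0,0,1,0.02,0,0,0,0,0,1,0.025,0,0,0,0,0,1,0.029,0,0,0,0,0,1,0.033,0,0,0,0,0,1,0.037,0,0,0,0,0,1,0.04,0,0,0,0,0,1,0.043,0,0,0,0,0,1,0.045,0,0,0,0,0,1,0.045,0,0,0,0,0]'

```text
t: 7.3
tool_pos: [0.5487, 0.0393, 0.0593]
tool_rot: [-0.0, 0.777, 0.63, 0.0]
force: [-0.7, -1.2, 0.5]
finger_gap: -0.0001
finger_force: 1.0
```

>>> drive_tool --deltas '[1,0.001,0,0,0,0,0,1,0.002,0,0,0,0,0,1,0.003,0,0,0,0,0,1,0.004,0,0,0,0,0]'

```text
t: 7.8
tool_pos: [0.5494, 0.0427, 0.0593]
tool_rot: [0.0, 0.777, 0.629, -0.0]
force: [-0.4, -3.8, 0.5]
finger_gap: 0.0004
finger_force: 1.6
```

>>> drive_tool --deltas '[1,0.001,0,0,0,0,0,1,0.002,0,0,0,0,0,1,0.003,0,0,0,0,0]'

```text
t: 8.18
tool_pos: [0.55, 0.0457, 0.0593]
tool_rot: [0.0, 0.777, 0.629, 0.0]
force: [-0.4, -3.8, 1.6]
finger_gap: -0.0001
finger_force: 1.6
```

>>> drive_tool --deltas '[1,0.001,0,0,0,0,0,1,0.002,0,0,0,0,0,1,0.003,0,0,0,0,0]'

```text
t: 8.55
tool_pos: [0.5506, 0.0486, 0.0593]
tool_rot: [-0.0, 0.777, 0.629, -0.0]
force: [-0.1, -2.9, 0.8]
finger_gap: 0.0
finger_force: 1.6
```

>>> drive_tool --deltas '[1,0.001,0,0,0,0,0,1,0.002,0,0,0,0,0]'

```text
t: 8.8
tool_pos: [0.5511, 0.0507, 0.0592]
tool_rot: [-0.0, 0.777, 0.629, 0.0]
force: [1.0, -1.8, 0.2]
finger_gap: 0.0005
finger_force: 1.0
```

```bash
python3 - <<'E'
from h import *
q=np.load("q.npy");c,s=np.cos(q[2]),np.sin(q[2])
a=r.capture("scene")[120:270,230:400];b=r.capture("side")[170:300,140:310]
cv2.imwrite("pics/e.png",np.hstack([cv2.resize(x,(400,330),interpolation=2) for x in (a,b)]))
S=r.sense();d=S["tool_pos"][:2]-q[:2];print(S["t"],S["tool_pos"],S["force"],"bed",c*d[0]+s*d[1],-s*d[0]+c*d[1])
E
```

```text
8.9 [0.55117685 0.05196807 0.05924931] [ 0.1684125  -0.27670389  0.33068193] bed 0.000697611659424739 -0.006162902578619249
```

View pics/e.png

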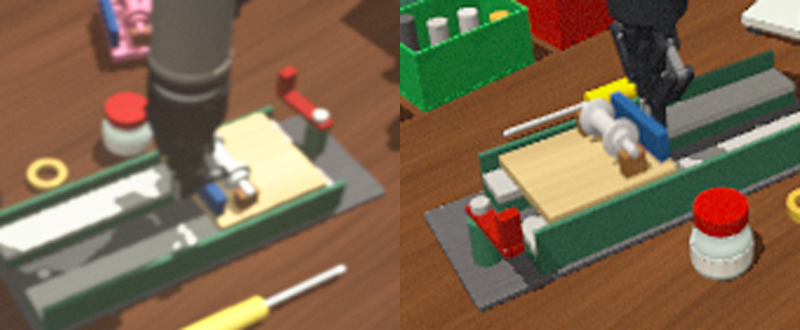

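The board is near the notches and the force has fallen to about 0.3 N, so it may have just dropped. A few more 1 mm steps will show which.

>>> drive_tool --deltas '[1,0.001,0,0,0,0,0,1,0.001,0,0,0,0,0]'

```text
t: 9.15
tool_pos: [0.5514, 0.0525, 0.0594]
tool_rot: [-0.0, 0.777, 0.63, 0.0]
force: [-0.3, -0.2, -0.8]
finger_gap: 0.0
finger_force: 0.0
```

>>> drive_tool --deltas '[1,0.001,0,0,0,0,0,1,0.001,0,0,0,0,0]'

```text
t: 9.4
tool_pos: [0.5514, 0.0525, 0.0594]
tool_rot: [-0.0, 0.777, 0.629, 0.0]
force: [-1.3, -0.3, -0.1]
finger_gap: -0.0002
finger_force: 0.4
```

>>> drive_tool --deltas '[1,0.001,0,0,0,0,0,1,0.001,0,0,0,0,0]'

```text
t: 9.65
tool_pos: [0.5514, 0.0526, 0.0593]
tool_rot: [0.0, 0.777, 0.629, -0.001]
force: [-2.0, -1.7, 1.5]
finger_gap: -0.0001
finger_force: 1.5
```

The tip has stopped advancing, so the board is against the notch ends. I'll back off and rise, then check the board height.

>>> drive_tool --deltas '[1,-0.01,0,0,0,0,0,1,-0.025,0,0,0,0,0,1,-0.04,0,0,0,0,0,1,-0.04,0,-0.04,0,0,0,1,-0.04,0,-0.08,0,0,0,1,-0.06,-0.05,-0.11,0,0,0,1,-0.06,-0.1,-0.11,0,0,0,1,-0.06,-0.1,-0.11,0,0,0]'

```text
t: 10.65
tool_pos: [0.4367, 0.0153, 0.1686]
tool_rot: [-0.002, 0.777, 0.629, -0.001]
force: [0.7, 0.1, 0.1]
finger_gap: 0.0001
finger_force: 0.0
```

```bash
python3 - <<'E'
from h import *
a=r.capture("scene");b=r.capture("side");cv2.imwrite("pics/fa.png",a);cv2.imwrite("pics/fb.png",b)
cv2.imwrite("pics/f.png",np.hstack([cv2.resize(a[140:250,270:400],None,fx=3.07,fy=4,interpolation=2)[:, :400],cv2.resize(b[180:290,150:280],None,fx=3.07,fy=4,interpolation=2)[:, :400]]))
S=r.sense();print(S["t"],S["tool_pos"],S["force"])
E
```

```text
10.75 [0.4414957  0.01489221 0.16962147] [ 0.94983378 -0.28196022  0.5056706 ]
```

View pics/f.png

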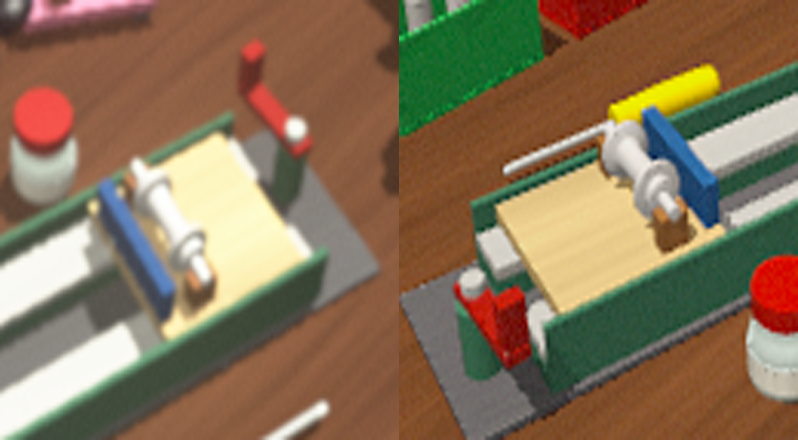

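```bash
python3 - <<'E'
from h import *
q=np.load("q.npy");c,s=np.cos(q[2]),np.sin(q[2])
W=lambda P:[q[0]+c*P[0]-s*P[1],q[1]+s*P[0]+c*P[1],P[2]]
for z in(.046,.054):
  for n,o in(("scene",(270,140)),("side",(150,180))):
    C=r.get_calibration(n)
    print(z,n,[((proj(C,W((x,.135,z)))[0]-o)*(3.07,4)).round(0).tolist() for x in(-.062,.062)],"bar top ends",[((proj(C,W((x,.005,z+.03)))[0]-o)*(3.07,4)).round(0).tolist() for x in(-.05,.05)])
print("tab(0.05rad)",W((-.079,.177,0)))
for a in(.05,.4,.8,1.2,1.6): print(a,np.round(W((-.02-.059*np.cos(a),.18-.059*np.sin(a),.07)),4))
E
```

```text
0.046 scene [[219.0, 130.0], [306.0, 255.0]] bar top ends [[97.0, 182.0], [163.0, 292.0]]
0.046 side [[164.0, 314.0], [95.0, 204.0]] bar top ends [[319.0, 178.0], [255.0, 102.0]]
0.054 scene [[220.0, 121.0], [307.0, 247.0]] bar top ends [[97.0, 173.0], [164.0, 283.0]]
0.054 side [[163.0, 302.0], [94.0, 192.0]] bar top ends [[319.0, 166.0], [254.0, 91.0]]
tab(0.05rad) [np.float64(0.5113356777435663), np.float64(0.2477052361720811), 0]
0.05 [0.5114 0.2477 0.07  ]
0.4 [0.5117 0.2272 0.07  ]
0.8 [0.5207 0.2055 0.07  ]
1.2 [0.5373 0.189  0.07  ]
1.6 [0.5591 0.1803 0.07  ]
```

The corners match z = 46 mm (predicted 219,130 / 95,204; seen 217,137 / 98,207). The 54 mm prediction (220,121 / 94,192) is clearly off, so the board is seated. Next I'll check the bottle's clearance and plan the latch path in tool shifts.

```bash
python3 - <<'E'
from h import *
q=np.load("q.npy");c,s=np.cos(q[2]),np.sin(q[2])
inv=lambda w:np.array([c*(w[0]-q[0])+s*(w[1]-q[1]),-s*(w[0]-q[0])+c*(w[1]-q[1])])
S=r.sense();t=inv(S["tool_pos"]);print("tcp bed",t,S["tool_pos"][2],S["joints"][6])
print("bottle",inv(ray(r.get_calibration("side"),87,240,.14)),inv(ray(r.get_calibration("scene"),424,135,.14)))
print("from start point S=(-.079,.220):")
for a in(.05,.3,.6,.9,1.2,1.4,1.6):
    C=np.array([-.02-.059*np.cos(a),.18-.059*np.sin(a)]);T=np.array([np.sin(a),-np.cos(a)])
    f=C-T*(.009+.011*np.cos(a)+.0145*np.sin(a));print(a,"bed",f.round(4),"tool x,y",(f-[-.079,.22])[::-1].round(3))
E
```

```text
tcp bed [-0.09886823 -0.06524942] 0.1696214665988539 -0.2708117373328819
bottle [-0.00777238  0.32923253] [0.00243222 0.32839476]
from start point S=(-.079,.220):
0.05 bed [-0.08    0.1977] tool x,y [-0.022 -0.001]
0.3 bed [-0.0834  0.1853] tool x,y [-0.035 -0.004]
0.6 bed [-0.0835  0.1684] tool x,y [-0.052 -0.005]
0.9 bed [-0.078   0.1507] tool x,y [-0.069  0.001]
1.2 bed [-0.0661  0.1346] tool x,y [-0.085  0.013]
1.4 bed [-0.0548  0.1261] tool x,y [-0.094  0.024]
1.6 bed [-0.0414  0.1203] tool x,y [-0.1    0.038]
```

The bottle at bed (0, 0.329) is clear. Moving to the latch's far side.

>>> drive_tool --deltas '[1,0.035,0,0,0,0,0,1,0.07,0,0,0,0,0,1,0.105,0,0,0,0,0,1,0.14,0.01,0,0,0,0,1,0.175,0.01,0,0,0,0,1,0.21,0.02,0,0,0,0,1,0.245,0.02,0,0,0,0,1,0.27,0.02,0,0,0,0,1,0.285,0.02,0,0,0,0,1,0.285,0.02,0,0,0,0,1,0.285,0.02,0.025,0,0,0,1,0.285,0.02,0.05,0,0,0,1,0.285,0.02,0.075,0,0,0,1,0.285,0.02,0.097,0,0,0,1,0.285,0.02,0.097,0,0,0,1,0.285,0.02,0.097,0,0,0]'

```text
t: 12.75
tool_pos: [0.5212, 0.2895, 0.0733]
tool_rot: [0.0, 0.778, 0.629, 0.001]
force: [-0.4, 0.1, -0.6]
finger_gap: -0.0001
finger_force: 0.0
```

```bash
python3 - <<'E'
from h import *
q=np.load("q.npy");c,s=np.cos(q[2]),np.sin(q[2])
inv=lambda w:np.array([c*(w[0]-q[0])+s*(w[1]-q[1]),-s*(w[0]-q[0])+c*(w[1]-q[1])])
S=r.sense();print("tcp bed",inv(S["tool_pos"]),S["tool_pos"][2],S["force"],S["t"])
a=r.capture("scene")[100:250,270:420];b=r.capture("side")[180:330,80:230]
cv2.imwrite("pics/g.png",np.hstack([cv2.resize(x,(400,400),interpolation=2) for x in (a,b)]))
E
```

```text
tcp bed [-0.07805308  0.21995892] 0.07332126554411318 [-0.41457715  0.06421267 -0.57385479] 12.75
```

View pics/g.png

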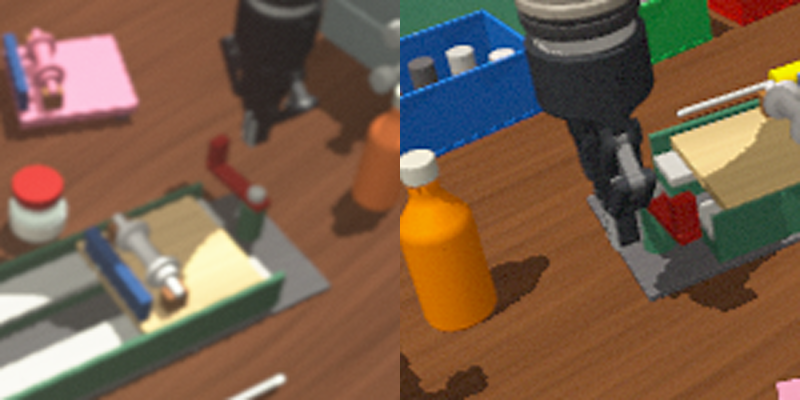

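The finger (left panel 255,130) stands beyond the red tab (218,150) and clear of the bottle. Sweeping the latch round.

>>> drive_tool --deltas '[1,-0.008,0,0,0,0,0,1,-0.015,0,0,0,0,0,1,-0.022,-0.001,0,0,0,0,1,-0.027,-0.002,0,0,0,0,1,-0.032,-0.003,0,0,0,0,1,-0.037,-0.004,0,0,0,0,1,-0.042,-0.005,0,0,0,0,1,-0.047,-0.005,0,0,0,0,1,-0.052,-0.005,0,0,0,0,1,-0.057,-0.004,0,0,0,0,1,-0.062,-0.002,0,0,0,0,1,-0.067,0,0,0,0,0,1,-0.072,0.003,0,0,0,0,1,-0.077,0.006,0,0,0,0,1,-0.082,0.01,0,0,0,0,1,-0.086,0.014,0,0,0,0,1,-0.09,0.018,0,0,0,0]'

```text
t: 14.98
tool_pos: [0.5191, 0.1978, 0.0722]
tool_rot: [-0.0, 0.777, 0.629, -0.0]
force: [-2.3, 1.6, 0.8]
finger_gap: -0.0002
finger_force: 0.8
```

>>> drive_tool --deltas '[1,-0.003,0.003,0,0,0,0,1,-0.005,0.006,0,0,0,0,1,-0.007,0.009,0,0,0,0,1,-0.008,0.012,0,0,0,0,1,-0.009,0.015,0,0,0,0]'

```text
t: 15.6
tool_pos: [0.5319, 0.1864, 0.0722]
tool_rot: [-0.0, 0.777, 0.629, -0.0]
force: [-1.0, 0.6, 0.0]
finger_gap: -0.0004
finger_force: 0.7
```

>>> drive_tool --deltas '[1,0,0.002,0,0,0,0,1,0,0.004,0,0,0,0]'

```text
t: 15.85
tool_pos: [0.5357, 0.185, 0.0722]
tool_rot: [0.0, 0.777, 0.629, -0.001]
force: [-1.4, -0.2, -1.0]
finger_gap: 0.0001
finger_force: 0.9
```

>>> drive_tool --deltas '[1,0,0.001,0,0,0,0,1,0,0.002,0,0,0,0]'

```text
t: 16.1
tool_pos: [0.5372, 0.1846, 0.0721]
tool_rot: [-0.0, 0.777, 0.629, -0.001]
force: [-3.2, -0.7, 1.5]
finger_gap: -0.0001
finger_force: 1.6
```

>>> drive_tool --deltas '[1,0,0.001,0,0,0,0,1,0,0.002,0,0,0,0]'

```text
t: 16.35
tool_pos: [0.5373, 0.1846, 0.0721]
tool_rot: [-0.001, 0.777, 0.629, -0.002]
force: [-8.4, -1.1, 4.5]
finger_gap: -0.0001
finger_force: 3.7
```

>>> drive_tool --deltas '[1,0,0.001,0,0,0,0,1,0,0.002,0,0,0,0]'

```text
t: 16.6
tool_pos: [0.5374, 0.1845, 0.072]
tool_rot: [-0.002, 0.777, 0.63, -0.004]
force: [-11.2, -1.6, 8.6]
finger_gap: -0.0
finger_force: 5.5
```

The latch is at its stop, with the force rising while the tip stays put. Backing away (bed -x), then up.

>>> drive_tool --deltas '[1,0,-0.01,0,0,0,0,1,0,-0.025,0,0,0,0,1,0,-0.04,0,0,0,0,1,0,-0.05,-0.04,0,0,0,1,0,-0.05,-0.08,0,0,0,1,0,-0.09,-0.11,0,0,0,1,0,-0.12,-0.11,0,0,0,1,0,-0.12,-0.11,0,0,0,1,0,-0.12,-0.11,0,0,0]'

```text
t: 17.73
tool_pos: [0.4246, 0.2091, 0.1823]
tool_rot: [0.0, 0.777, 0.629, 0.0]
force: [0.7, 0.7, 0.3]
finger_gap: -0.0
finger_force: 0.0
```

```bash
python3 - <<'E'
from h import *
a=r.capture("scene")[120:270,230:410];b=r.capture("side")[180:300,130:274]
cv2.imwrite("pics/i.png",np.hstack([cv2.resize(x,(400,333),interpolation=2) for x in (a,b)]))
S=r.sense();print(S["t"],S["tool_pos"],S["force"])
E
```

```text
17.825 [0.42502959 0.20877245 0.18203667] [-0.14147279 -0.39548438  0.52327281]
```

View pics/i.png

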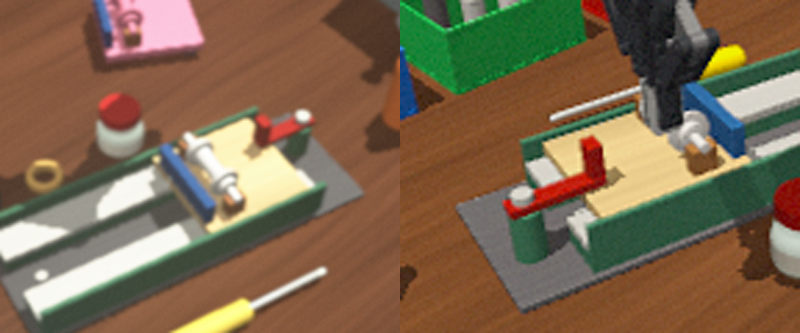

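The latch lies across the board's front edge (left panel, tab at 262,130 and pivot at 303,117). The board is down, nothing else has moved and the arm is clear, so I'm handing it in.

```bash
python3 -c "
from cell import r
print(r.job_done())"
```

```text
the job is handed in; nothing more can be done
None
```

The board is down in its notches, the latch is pushed round to its stop across the board's front edge, the other things look undisturbed in the last pictures, and the job is handed in at about 18 s; no verdict was shown.

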